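# Soap end through the sprung flap

## Task

Feed the worn oblong bar of soap on the ledge of the wooden collector into its bin: push the sloping self-closing metal flap open with one finger and, while that finger keeps it open, push the soap along the ledge and over the edge with the other finger. Do not lift or carry the soap, and leave the round pumice stone and everything else where it stands. Finish with the soap lying on the bin's floor and the flap fallen shut again.

Things in the scene. Friction and masses are not known exactly. Their poses are not given: they have to be found in the camera images.
- bin: Fixed wooden soap-end collector, 280 mm wide (y), 240 mm deep (x), 144 mm tall. Origin: at slab level under the middle of the sill, the edge between ledge and bin. Its x axis points level from ledge to bin (the way the soap goes, roughly away from the robot), z up. The flat ledge spans x -105 to 0 mm, top at z 90 mm. Inside of bin: x 0 to 123, y -130 to 130 mm, floor at z 8 mm
- sill (a point): Middle of the sill edge at the level of the ledge's top, with the collector's axes. The bin beyond it is roofed only by the sloping flap, from x 4, z 1 mm here up to its hinge at x 100, z 48 mm; nothing stands above ledge or flap. A wooden cap strip, top at z 54 mm, begins at x 102 mm behind the hinge: keep a pushing finger in front of x 100 mm
- flap: Plain metal flap, 107 mm from hinge to free edge, 250 mm wide, 4 mm thick, 80 g. Origin on the hinge line, at its middle; x 100, z 138 mm in the collector's frame. The hinge runs along the collector's y
- flap_edge (a point): Middle of the flap's free (lower) edge, on its upper face; at the sill when shut. With a fingertip just above ledge height pushing the flap in the collector's +x, the flap is open about 0.2 rad when the far side of the tip is 40 mm past the sill and 0.7 rad at 80 mm (less with a higher tip)
- flap_hinge (a joint): Opening angle of the flap in rad: 0 shut (26 degrees from level), grows as the free edge is pushed down into the bin, stop at 1.15 (flap hanging upright). A spring shuts it: about 0.14 N m at 0 and 0.28 N m at the stop, less some 0.04 N m of the flap's own weight, so 2 to 5 N at a fingertip
- soap: Worn cream bar of soap, 36 mm (its x) by 58 mm (its y) by 22 mm tall with rounded edges, about 60 g, loose on the ledge, its short side roughly along the collector's x. Origin: centre of its underside. It is at the left or the right half of the ledge
- pumice: Round grey pumice stone, 52 mm across, 26 mm tall, loose on the other half of the ledge, about 130 mm from the soap. Origin: centre of its underside. To be left alone
- lota: Steel lota, 110 mm across, 102 mm tall, on the slab left of the collector. Origin: centre of its underside
- jar: Glass jar with twist cap, 68 mm across, 100 mm tall, on the slab at the left front of the collector. Origin: centre of its underside
- mug: White plastic mug, 84 mm across, 95 mm tall, on the slab right of the collector. Origin: centre of its underside
- soapbox: Shut red plastic soap box, 73 by 108 by 40 mm, on the slab at the right front of the collector. Origin: centre of its underside
- hairbrush: Wooden hairbrush, 220 mm long (its x), 62 mm wide, 33 mm tall, lying on the slab close behind the collector. Origin: under its middle, at slab level
There are look-alikes about, which are no part of the job. Leave any green or pink look-alike of the soap alone.

How it is judged (in metres and radians):
On the way, in this order (a step that is already met when the one before it is completed fails the run):
1. a finger holds the flap pushed open (0.12 rad or more) while the soap is still on the ledge (value of joint flap_hinge above 0.12 rad and contact force between the fingers and flap above 0.2 N and x of soap in the frame of bin below 0.008 m and z of soap in the frame of bin above 0.078 m), for 0.05 s.
2. the soap drops inside while a finger still holds the flap open (value of joint flap_hinge above 0.2 rad and contact force between the fingers and flap above 0.2 N and x of soap in the frame of bin above -0.006 m and z of soap in the frame of bin below 0.06 m), for 0.05 s.
At the end, for the whole second after the job is handed in: The soap lies at rest inside the bin (its origin within the inside of the bin, 6 mm to spare at the front, and lower than 70 mm above the slab), the flap is shut to within 0.06 rad, and no other thing has moved 25 mm or more (x of soap in the frame of bin between -0.006 and 0.125 m and y of soap in the frame of bin between -0.13 and 0.13 m and z of soap in the frame of bin below 0.07 m and linear speed of soap below 0.03 m/s and value of joint flap_hinge below 0.06 rad and distance of each of pumice, lota, jar, mug, soapbox, hairbrush from where it was at the start of the episode below 0.025 m); the robot touches nothing.
It fails at once if the soap is lifted more than 15 mm above the ledge (z of soap in the frame of bin above 0.105 m).
It fails at once if the pumice stone is moved 25 mm or more or tipped over (distance of pumice from where it was at the start of the episode above 0.025 m or angle between pumice's own z axis and vertical above 0.5 rad).
It fails at once if another thing on the slab is moved 25 mm or more or tipped over (distance of any of lota, jar, mug, soapbox, hairbrush from where it was at the start of the episode above 0.025 m or angle between any of lota, jar, mug, soapbox, hairbrush's own z axis and vertical above 0.5 rad).
It also fails if it takes over 29 s, if anything falls off the work surface, if the arm or the gripper's body presses on something with over 40 N, if the wrist force passes 120 N, or if a joint passes its speed limit or range.

## Robot

A 6-joint arm with a two-finger parallel gripper is mounted at the origin on the work surface. World frame = base frame: x ahead of the robot, y to its left, z up, the work surface at z = 0. Lengths are in m, angles in degrees, forces in N, time in s.
With the tool pointing down it reaches from about 0.375 to 0.75 m from the base axis. Payload 9 kg.
Tool frame: the origin (TCP) lies where the fingers leave the gripper's body, on its centre line; the fingertips stand 73 mm ahead of it and the grasp point (between the pads) lies 54 mm ahead of it (robot.tip_reach is the distance from the TCP to the fingertips, in m); z points along the fingers, y is the direction in which the jaws open and shut (so a half turn about z gives the same grasp; the last joint's range is limited). The gripper opens to 85 mm and grips with 20 to 120 N. Pads are 22 mm wide; open, the fingers measure 114 mm over their backs; the gripper's body (76 mm by 85 mm) begins 54 mm behind the grasp point. The pads swing forward as they close: fully open they stand 13 mm farther back than shut.
Start: joints at [-77.962, 5.964, 5.575, 89.605, 0, 77.527], TCP at [0.249, -0.546, 0.304] pointing down, gripper open.
Joint ranges: [-171.21, 171.21], [-48.23, 106.86], [-62.78, 66.21], [-105.2, 120.99], [-86.42, 89.51], [-180, 180]. Speed limits (degrees/s): [127.2, 127.2, 147.25, 180, 180, 180].

## Interface

Orientations are given as [roll, pitch, yaw] about the fixed x, y, z axes, in that order (R = Rz(yaw) Ry(pitch) Rx(roll)).
In Python, from plant import robot gives the robot as it stands. Calls block until the motion is done:
- robot.move_pose(position, orientation): joint-space move of the TCP to a pose.
- robot.line_to(position, vel=0.15, rotation=None, guard=None): straight line of the TCP; rotation=None keeps the orientation; vel is the mean speed in m/s. With guard (N) it stops when the force on the tool has changed by that much, and returns True; else False.
- robot.goto_joints(angles): joint-space move.
- robot.set_gripper(opening): finger opening in m; the grip force is fixed at half the most; returns when the fingers have stopped.
- robot.pause(seconds).
- robot.ik(position, orientation): joint angles nearest the present ones, or None.
- robot.observe(): the state.
- robot.grab_frame(name): name is "scene" or "side" or "wrist"; returns the picture (420x560x3 uint8, blue, green, red); there is no depth.
- robot.get_calibration(name): a dict with "vertical_fov" (degrees; the focal length in pixels is half the picture's height over the tangent of half this angle, whatever the lens; pixels are square), "cx", "cy" (the principal point, pixels), "rvec" (rotation vector, rad) and "tvec" (3), from world to camera coordinates, as OpenCV has them. Camera axes: x right, y down, z forward; pixel columns grow to the right and rows downward; lengths in m; the calibration is good to about 2 mm. The wrist camera is an equidistant fisheye: a pixel r from the principal point sees the ray r / f radians off the axis. A picture is of the moment at which its call begins: read the wrist's pose just before it. get_calibration takes no time and is no camera call; for the wrist camera it gives the pose at the moment of the call.
A pose or a line that the arm cannot do raises robot.IKError and nothing moves.
- robot.job_done(): hands the job in, once; it reports no verdict.
The state is a dict: "time": time; "q": joint angles; "qvel": joint speeds; "joint_torque": joint torques, N m; "tool_pos": TCP position; "tcp_rot": TCP orientation; "ft_force": force on the tool from outside, world axes, zero at the start; "torque": the same for the moment, N m; "gripper_width": finger opening in m.
Only numpy, scipy, OpenCV 4.12 (cv2) and the standard library are available. Lean on these libraries where they do the work, as an engineer would, in place of code of your own. Each camera call takes 0.05 s, during which the arm holds its last target.

## Working session

There is one attempt and no reset: what is moved stays moved. The work goes in short steps, each a Python script; the robot and the scene stay as the last script left them, time stands still between calls to the robot, and variables do not carry over. Pictures are saved under pics/ and viewed, and the job is handed in when it is done.

```bash
ls; mkdir -p pics; python3 - <<'E'
from plant import robot
import cv2
for n in ["scene","side","wrist"]:
    c=robot.get_calibration(n); print(n,c)
    cv2.imwrite(f"pics/{n}0.png",robot.grab_frame(n))
print(robot.observe())
E
```

```text
pics
scene {'vertical_fov': 57.94753813333976, 'cx': 279.6360502520294, 'cy': 208.58959604086937, 'rvec': array([ 1.92060713,  1.7176946 , -0.62282151]), 'tvec': array([-0.09630667, -0.33885869,  1.34599593])}
side {'vertical_fov': 43.22358889709334, 'cx': 287.3549850102944, 'cy': 212.81823746947572, 'rvec': array([ 0.76406534, -2.44715087,  1.23713903]), 'tvec': array([0.47059597, 0.27355726, 0.94187569])}
wrist {'vertical_fov': 65.70646984690485, 'cx': 278.28828816233494, 'cy': 204.55414239711502, 'rvec': array([-2.43112577,  1.56578805,  0.22768035]), 'tvec': array([-0.59984108, -0.03616747,  0.37924397])}
{'time': 0.15, 'q': array([-7.79631406e+01,  5.99155286e+00,  5.53969112e+00,  8.96058641e+01,
       -8.96271178e-04,  7.75263427e+01]), 'qvel': array([-0.02703418, -0.00930414,  0.20211095, -0.00675087,  0.07046897,
       -0.06389372]), 'joint_torque': array([ 3.61833947e-03, -5.57357955e+01,  5.04006636e+01,  1.25064456e-02,
       -2.34111440e-04,  8.69360008e-06]), 'tool_pos': array([ 0.24888027, -0.54575338,  0.30331584]), 'tcp_rot': array([-1.79943443e+02, -1.15931235e-02,  2.45105115e+01]), 'ft_force': array([-0.70947802,  0.58291257,  0.19662326]), 'torque': array([-0.01366539, -0.00238628, -0.00776789]), 'gripper_width': 0.08593848344771447}
```

View pics/scene0.png

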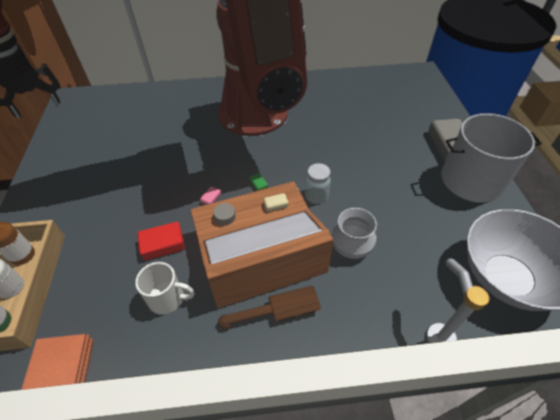

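View pics/side0.png

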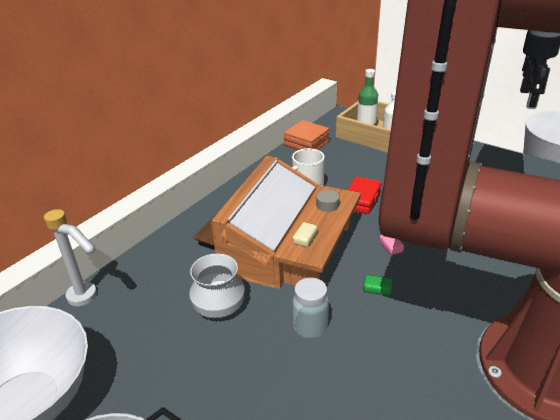

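View pics/wrist0.png

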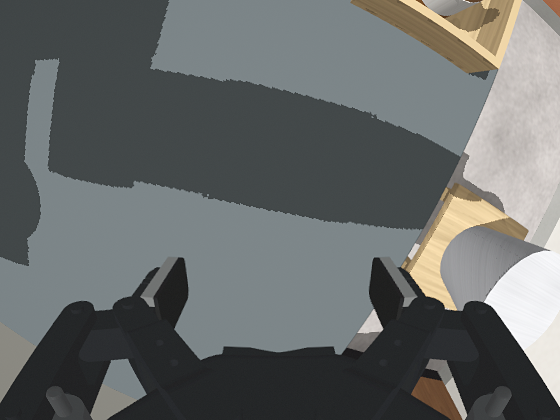

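The soap is at about scene (276,202) and side (305,234), on the left half of the ledge. The pumice is at about scene (224,214). I'll zoom in for the corners.

```bash
python3 - <<'E'
import cv2
a=cv2.imread("pics/scene0.png")[170:310,180:350]; cv2.imwrite("pics/s1.png",cv2.resize(a,(680,560),interpolation=cv2.INTER_CUBIC))
a=cv2.imread("pics/side0.png")[145:295,190:370]; cv2.imwrite("pics/d1.png",cv2.resize(a,(720,600),interpolation=cv2.INTER_CUBIC))
E
```

```text
(no output)
```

View pics/s1.png

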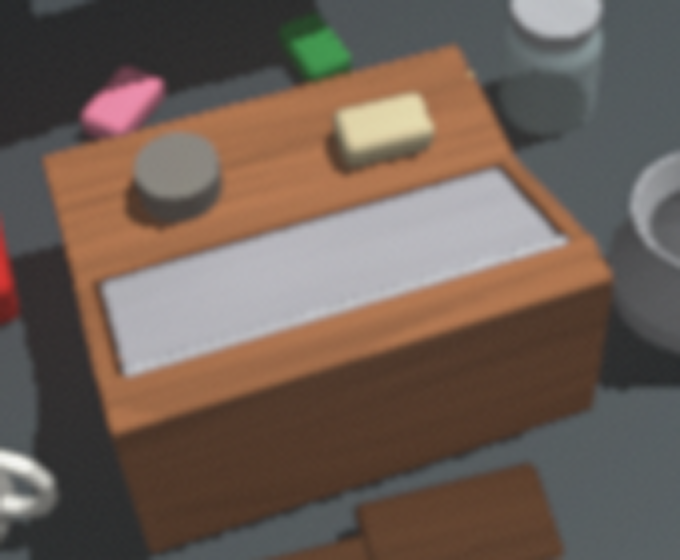

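View pics/d1.png

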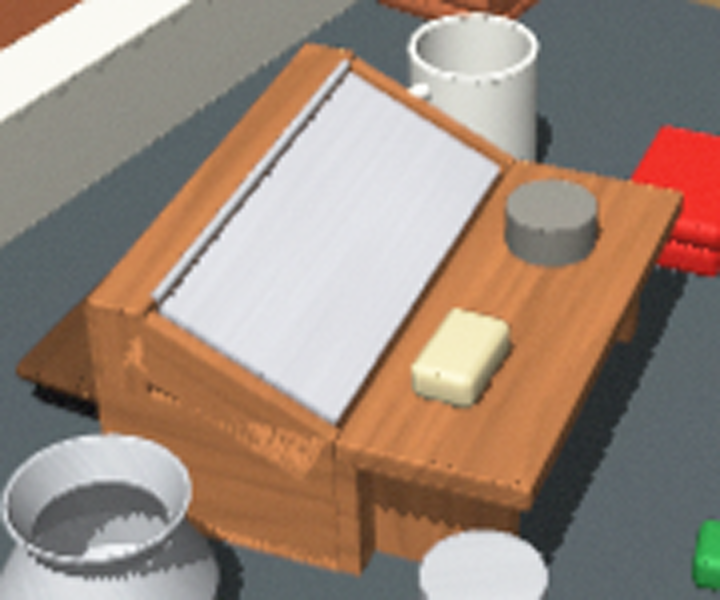

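```bash
cat > h.py <<'E'
import numpy as np, cv2
from plant import robot
from scipy.optimize import least_squares
def cal(n):
    c=robot.get_calibration(n); f=210/np.tan(np.radians(c["vertical_fov"]/2))
    return np.array([[f,0,c["cx"]],[0,f,c["cy"]],[0,0,1]]),np.array(c["rvec"]),np.array(c["tvec"])
def proj(C,P): return cv2.projectPoints(np.array(P,float).reshape(-1,3),C[1],C[2],C[0],None)[0].reshape(-1,2)
def onz(C,uv,z):
    R=cv2.Rodrigues(C[1])[0]; d=R.T@np.linalg.inv(C[0])@np.array([uv[0],uv[1],1.]); o=-R.T@C[2]
    return o+d*(z-o[2])/d[2]
S=lambda p:(np.array(p,float)+.5)/4-.5+[180,170]
D=lambda p:(np.array(p,float)+.5)/4-.5+[190,145]
E
cat > fit.py <<'E'
from h import *
cs,cd=cal("scene"),cal("side")
M=np.array([[-105,-140,90],[-105,140,90],[4,-125,91],[4,125,91],[100,-125,138],[100,125,138],[135,-140,144],[135,140,144]])/1e3
s=S([(45,157),(460,47),(100,283),(500,168),(122,375),(567,240),(115,437),(612,277)])
d=D([(683,198),(528,492),(500,170),(338,425),(350,65),(158,305),(308,45),(90,300)])
def T(p,M): c,q=np.cos(p[2]),np.sin(p[2]); return M@np.array([[c,q,0],[-q,c,0],[0,0,1]])+[p[0],p[1],0]
f=lambda p:np.r_[(proj(cs,T(p,M))-s).ravel(),(proj(cd,T(p,M))-d).ravel()]
r=least_squares(f,[.55,0,0],loss="soft_l1"); print(r.x[:2],np.degrees(r.x[2])); print(f(r.x).reshape(-1,2).round(1).tolist())
p=r.x
def inv(w): c,q=np.cos(p[2]),np.sin(p[2]); v=w-np.array([p[0],p[1],0]); return np.array([[c,q,0],[-q,c,0],[0,0,1]])@v
for n,a,b,z in [("soap",(383,123),(462,347),.112),("pumice",(178,163),(552,208),.116)]:
    print(n,onz(cs,S(a),z),inv(onz(cs,S(a),z)).round(4),inv(onz(cd,D(b),z)).round(4))
for k in [(336,115),(418,95),(432,128),(345,152)]: print(inv(onz(cs,S(k),.112)).round(4))
for k in [(450,310),(510,325),(470,385),(415,368)]: print(inv(onz(cd,D(k),.112)).round(4))
E
python3 fit.py
```

```text
[ 0.56071028 -0.02011232] 13.270239140404584
[[-0.3, -0.1], [-0.4, -0.6], [1.0, 0.1], [-0.5, 0.5], [1.6, 0.1], [-0.7, 1.0], [-0.5, -0.7], [0.9, 0.5], [0.7, -1.4], [0.4, 0.2], [0.4, -0.3], [-0.4, -0.8], [0.2, 1.9], [0.5, 0.9], [-0.3, -0.7], [-1.5, 0.3]]
soap [0.50706199 0.03387377 0.112     ] [-0.0398  0.0649  0.112 ] [-0.0437  0.0699  0.112 ]
pumice [ 0.5272796  -0.09309506  0.116     ] [-0.0493 -0.0634  0.116 ] [-0.0484 -0.061   0.116 ]
[-0.0561  0.0394  0.112 ]
[-0.0541  0.0931  0.112 ]
[-0.0256  0.0921  0.112 ]
[-0.0258  0.0354  0.112 ]
[-0.0267  0.0425  0.112 ]
[-0.0606  0.0437  0.112 ]
[-0.0583  0.0976  0.112 ]
[-0.0274  0.0945  0.112 ]
```

```bash
cat >> h.py <<'E'
BP=np.array([0.5607,-0.0201]); BY=np.radians(13.27)
ORI=[180,0,103.27]
def W(x,y,z):
    c,s=np.cos(BY),np.sin(BY); return [BP[0]+c*x-s*y,BP[1]+s*x+c*y,z]
def B(w):
    c,s=np.cos(BY),np.sin(BY); v=np.array(w[:2])-BP; return np.array([c*v[0]+s*v[1],-s*v[0]+c*v[1],w[2]])
E
python3 - <<'E'
from h import *
print(robot.tip_reach, robot.observe()["time"])
for x,z in [(-.028,.27),(-.028,.165),(.036,.165)]: print(robot.ik(W(x,.067,z),ORI))
robot.set_gripper(0.072); print(robot.tip_reach)
robot.move_pose(W(-.028,.067,.27),ORI)
o=robot.observe(); print(o["time"],B(o["tool_pos"]),o["tcp_rot"],o["gripper_width"],o["ft_force"])
for n in ["side","scene","wrist"]: cv2.imwrite(f"pics/{n}1.png",robot.grab_frame(n))
E
```

```text
0.0726 0.15
[-10.17556273  -8.39257497 -12.12062876  86.27194621   0.
  66.55443727]
[-10.17556273  -6.94589537 -21.73502758  75.21086778   0.
  66.55443727]
[ -7.59375943   4.19277541 -10.76199873  75.04522586   0.
  69.13624057]
0.0726
2.7417 [-0.02800033  0.06624058  0.27002324] [1.79996486e+02 1.10616872e-02 1.03192988e+02] 0.072311485677105 [-1.06500928  0.8838802   0.16910251]
```

View pics/wrist1.png

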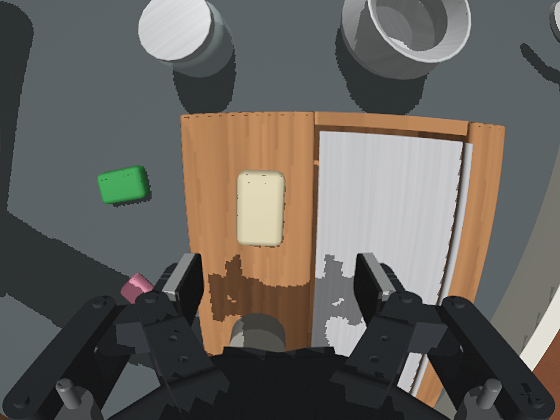

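View pics/side1.png

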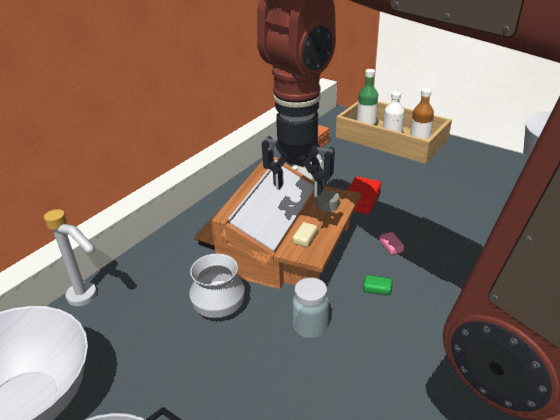

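```bash
python3 - <<'E'
from h import *
c=robot.get_calibration("wrist"); f=210/np.tan(np.radians(c["vertical_fov"]/2))
R=cv2.Rodrigues(np.array(c["rvec"]))[0]; o=-R.T@np.array(c["tvec"]); print("cam",B(o))
def w(u,v,z):
    a=np.array([u-c["cx"],v-c["cy"]]); r=np.hypot(*a); t=r/f
    d=R.T@np.r_[a/r*np.sin(t),np.cos(t)]; return B(o+d*(z-o[2])/d[2]).round(4)
print("soap",[w(u,v,.108) for u,v in [(237,208),(285,208),(261,171),(261,246)]])
print("sill",w(315,125,.09),w(315,200,.09),w(315,300,.09))
print("ledge front",w(182,118,.09),w(196,300,.09), "left",w(240,112,.09))
cd=cal("side")
for x in(-.028-.036,-.028+.036): print(proj(cd,W(x,.067,.27-.065)))
E
```

```text
cam [-0.02818258  0.13813005  0.34017705]
soap [array([-0.0593,  0.0667,  0.108 ]), array([-0.0233,  0.0666,  0.108 ]), array([-0.0408,  0.0947,  0.108 ]), array([-0.0419,  0.0357,  0.108 ])]
sill [-1.000e-04  1.274e-01  9.000e-02] [0.0011 0.0677 0.09  ] [ 0.0049 -0.0269  0.09  ]
ledge front [-0.1035  0.1348  0.09  ] [-0.1051 -0.0284  0.09  ] left [-0.0573  0.1376  0.09  ]
[[315.33443021 195.10953696]]
[[281.22010705 188.10821014]]
```

```bash
python3 - <<'E'
from h import *
robot.line_to(W(-.030,.066,.172),vel=.1)
o=robot.observe(); print(o["time"],o["ft_force"])
hit=robot.line_to(W(-.030,.066,.150),vel=.02,guard=9)
o=robot.observe(); print(hit,o["time"],B(o["tool_pos"]),o["ft_force"])
if hit: robot.line_to(W(-.030,.066,o["tool_pos"][2]+.004),vel=.03)
o=robot.observe(); print(B(o["tool_pos"]),o["ft_force"],o["gripper_width"])
for n in ["side","wrist"]: cv2.imwrite(f"pics/{n}2.png",robot.grab_frame(n))
cv2.imwrite("pics/side2c.png",cv2.resize(cv2.imread("pics/side2.png")[145:295,190:370],(720,600)))
E
```

```text
4.025 [0.05383135 0.37384807 0.17696281]
True 4.875 [-0.02991306  0.06600101  0.15427382] [-1.14878336  1.72186519  6.20660245]
[-0.02993881  0.06597383  0.15834554] [-0.02646051  0.23917843  0.62822047] 0.07235517359536811
```

View pics/side2c.png

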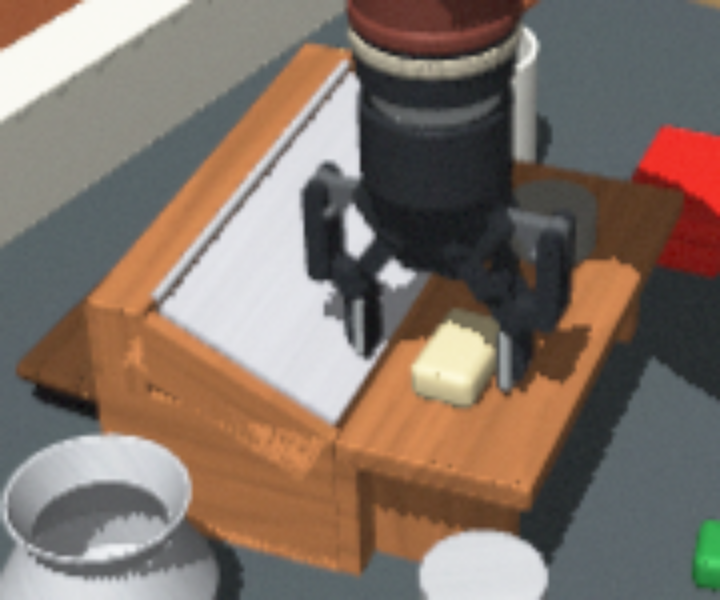

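View pics/wrist2.png

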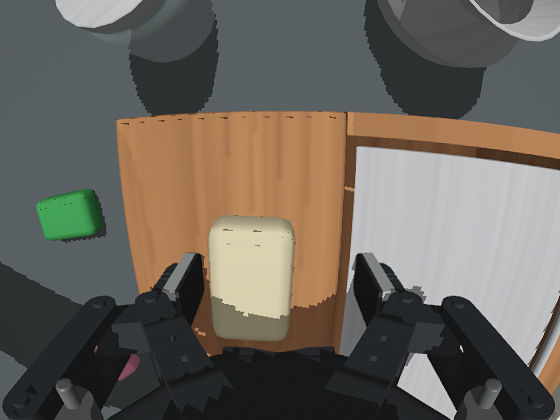

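```bash
cat > st.py <<'E'
from h import *
import sys
x,z,v,t=float(sys.argv[1]),float(sys.argv[2]),float(sys.argv[3]),sys.argv[4]
o=robot.observe(); 
hit=robot.line_to(W(B(o["tool_pos"])[0],.066,z),vel=.03,guard=12) if abs(o["tool_pos"][2]-z)>.001 else 0
h2=robot.line_to(W(x,.066,z),vel=v,guard=12)
o=robot.observe(); print(hit,h2,o["time"],B(o["tool_pos"]),o["ft_force"],o["gripper_width"])
a=robot.grab_frame("side")[145:295,190:370]; b=robot.grab_frame("wrist")
cv2.imwrite(f"pics/{t}.png",np.hstack([cv2.resize(a,(432,360)),cv2.resize(b,(368,276),interpolation=cv2.INTER_AREA)[:360] if 0 else cv2.copyMakeBorder(cv2.resize(b,(368,276),interpolation=cv2.INTER_AREA),0,84,0,0,cv2.BORDER_CONSTANT)]))
E
python3 st.py 0.016 0.1610 0.04 p1
```

```text
False False 6.825 [0.01587474 0.06604225 0.16095797] [-3.38699764  0.68957132  0.89269844] 0.07192411721671443
```

View pics/p1.png

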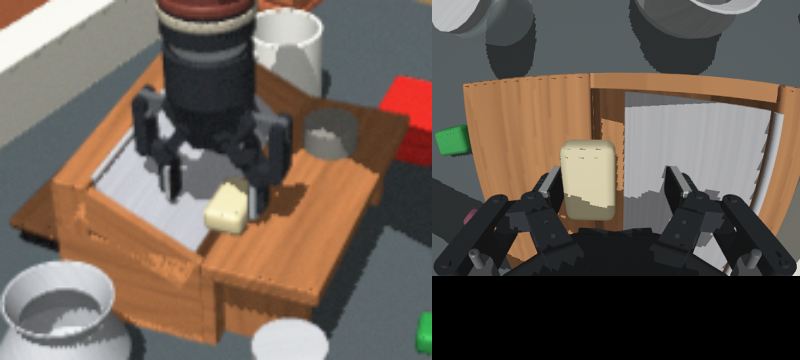

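The flap is open, with about 3.4 N on the finger. The soap straddles the sill at about (590,180) in the wrist half of the picture, so I'll keep pushing.

```bash
python3 st.py 0.030 0.1610 0.03 p2
```

```text
0 False 7.5417 [0.02983696 0.06602352 0.16071912] [-5.54869104 -1.26705006  0.32057301] 0.07196982260243427
```

View pics/p2.png

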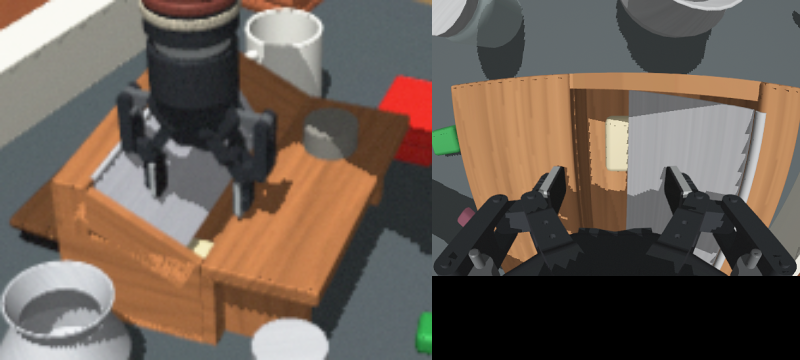

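```bash
python3 - <<'E'
from h import *
robot.pause(.4); o=robot.observe(); print(o["time"],o["ft_force"])
cv2.imwrite("pics/w3.png",robot.grab_frame("wrist"))
E
```

```text
8.0417 [-5.26532812 -1.05917756  0.16377931]
```

View pics/w3.png

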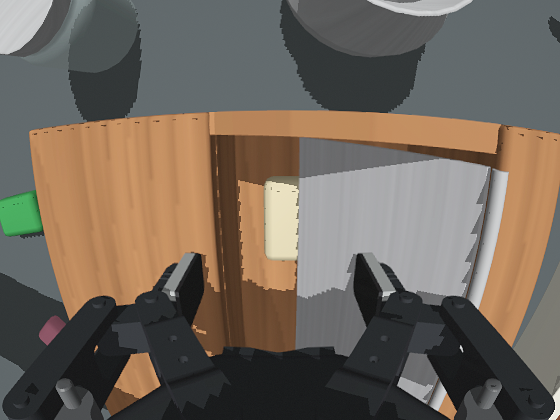

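The soap lies in the bin at about (282,218), partly under the open flap. I'll check its size and depth, then withdraw.

```bash
python3 - <<'E'
from h import *
c=robot.get_calibration("wrist"); f=210/np.tan(np.radians(c["vertical_fov"]/2))
R=cv2.Rodrigues(np.array(c["rvec"]))[0]; o=-R.T@np.array(c["tvec"])
def w(u,v,z):
    a=np.array([u-c["cx"],v-c["cy"]]); r=np.hypot(*a); t=r/f
    d=R.T@np.r_[a/r*np.sin(t),np.cos(t)]; return B(o+d*(z-o[2])/d[2]).round(4)
for z in(.03,.06): print(z,w(265,218,z),w(282,178,z),w(282,261,z))
robot.line_to(W(-.02,.066,.161),vel=.06)
robot.line_to(W(-.02,.066,.30),vel=.15)
robot.move_pose(W(-.16,-.05,.33),ORI)
robot.pause(.3)
ob=robot.observe(); print(ob["time"],ob["ft_force"])
for n in("side","scene","wrist"): cv2.imwrite(f"pics/{n}4.png",robot.grab_frame(n))
a=cv2.imread("pics/side4.png")[145:295,190:370];b=cv2.imread("pics/scene4.png")[150:330,130:370]
cv2.imwrite("pics/e.png",np.hstack([cv2.resize(a,(400,333)),cv2.resize(b,(400,333))]))
E
```

```text
0.03 [0.0206 0.0691 0.03  ] [0.0317 0.0957 0.03  ] [0.0318 0.0378 0.03  ]
0.06 [0.0219 0.0793 0.06  ] [0.0314 0.102  0.06  ] [0.0315 0.0527 0.06  ]
11.2167 [-0.26311556  0.1052396   0.72450415]
```

View pics/e.png

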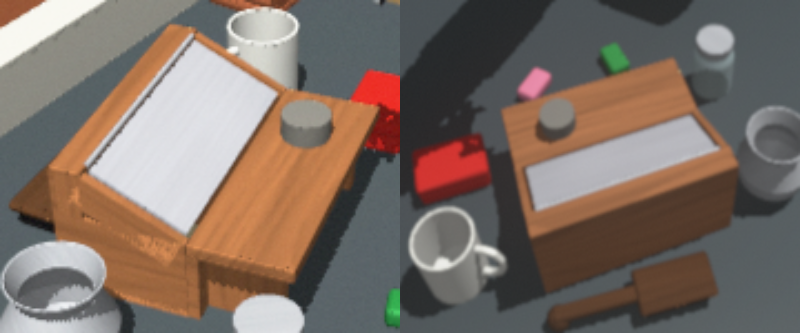

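View pics/wrist4.png

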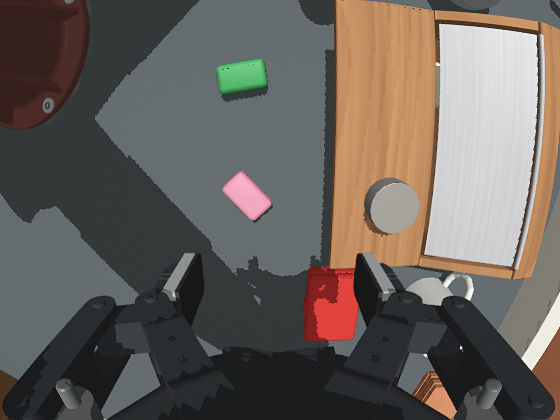

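Flap looks shut in the side and scene views, and the pumice and the rest are in place. The wrist view shows a pale sliver near (437,85) at the flap edge, so I'll check that.

```bash
python3 - <<'E'
from h import *
a=cv2.imread("pics/wrist4.png")[0:150,400:560]
b=cv2.imread("pics/side4.png")[145:265,190:330];b0=cv2.imread("pics/side0.png")[145:265,190:330]
r=lambda i:cv2.resize(i,(400,int(i.shape[0]*400/i.shape[1])),interpolation=cv2.INTER_CUBIC)
A=r(a)[:343];Bm=r(b)[:343]
cv2.imwrite("pics/z.png",np.hstack([A[:340],Bm[:340]]))
d=cv2.absdiff(b,b0).max(2); ys,xs=np.where(d>40); print(len(xs),xs.min()+190,xs.max()+190,ys.min()+145,ys.max()+145)
d=cv2.absdiff(cv2.imread("pics/scene4.png"),cv2.imread("pics/scene0.png")).max(2)[200:330,130:370]; ys,xs=np.where(d>40); print(len(xs))
E
```

```text
439 274 318 222 251
1473
```

View pics/z.png

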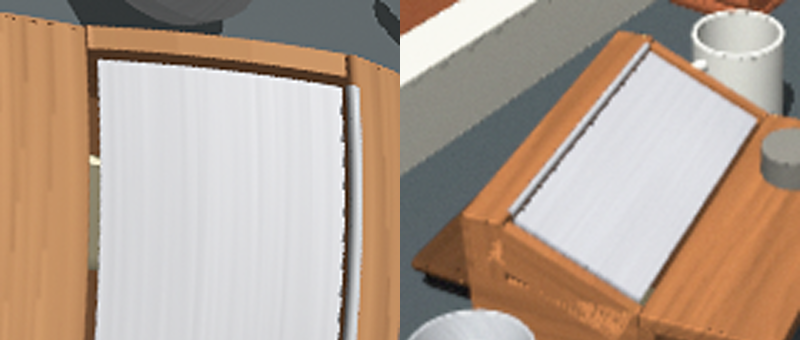

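```bash
python3 - <<'E'
from h import *
b=cv2.imread("pics/side4.png")[145:265,190:330];b0=cv2.imread("pics/side0.png")[145:265,190:330]
d=cv2.absdiff(b,b0).max(2)
z=np.hstack([b0,b,cv2.cvtColor(np.minimum(d*3,255).astype('uint8'),cv2.COLOR_GRAY2BGR)])
cv2.imwrite("pics/dd.png",cv2.resize(z,(798,228),interpolation=cv2.INTER_NEAREST))
c=robot.get_calibration("wrist"); f=210/np.tan(np.radians(c["vertical_fov"]/2)); R=cv2.Rodrigues(np.array(c["rvec"]))[0]
def pr(x,y,z):
    p=R@np.array(W(x,y,z))+np.array(c["tvec"]); r=np.hypot(p[0],p[1]); t=np.arctan2(r,p[2]); return (p[:2]/r*t*f+[c["cx"],c["cy"]]).round(1)
for th in (0,.06,.12,.2):
    a=np.radians(26)+th; print(th,pr(.1-.107*np.cos(a),.06,.138-.107*np.sin(a)))
print("sill",pr(0,.06,.09))
for x in(.02,.03,.04,.05): print(x,pr(x,.0957,.03),pr(x,.0378,.03))
E
```

```text
0 [440.   81.9]
0.06 [440.   82.5]
0.12 [440.3  83.2]
0.2 [441.2  84. ]
sill [436.3  81.5]
0.02 [428.5  57.8] [427.9 104.5]
0.03 [435.7  58.8] [435.1 105.2]
0.04 [442.7  59.9] [442.1 106. ]
0.05 [449.5  61.1] [448.9 106.8]
```

View pics/dd.png

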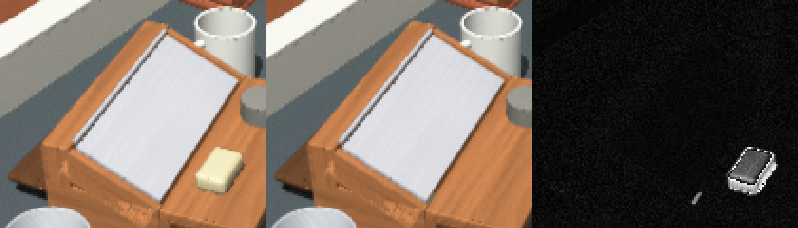

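The flap hasn't shifted from the first picture. The sliver is the soap on the bin floor seen through the gap: rows ~63–107 observed, 59–105 predicted.

```bash
python3 - <<'E'
from plant import robot
print(robot.observe()["time"]); robot.job_done()
E
```

```text
11.3667
the job is handed in; nothing more can be done
```

The soap is on the bin's floor, the flap has fallen shut, and I handed the job in at 11.4 s of the 29 s allowed. No verdict was reported.

**What I did:** I located the collector and the soap from the camera images. I set the jaws 72 mm apart along the collector's x axis and lowered them so that one finger stood behind the soap. A straight push then opened the flap with the front finger while the rear finger slid the soap over the sill. I kept the flap open until a picture showed the soap inside, then backed out and lifted clear.

**Last checks:**
- **Soap:** before I withdrew, its visible length measured 58 mm when computed at floor height, as it should if lying on the floor. Its near side was about 21 mm past the sill.
- **Flap:** the before-and-after side pictures show no change along it beyond a small patch at the lower edge, in front of where the soap now lies. I read that patch, and a pale sliver in the wrist view, as the soap seen through the roughly 4 mm gap. The sliver's position agrees to within a few pixels with a soap lying on the floor.
- **Other things:** the pumice, mug, lota and hairbrush look unmoved by eye in the pictures. The side-view comparison showed no change at the part of the pumice it covered. A similar count of changed pixels in the scene view (1473) was not broken down.
- **Forces:** the fingers saw about 5.5 N while pushing and up to about 9 N when touching the ledge. No check failed.

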